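# Put the washed serving ware back in its trays

## Task

Put the washed small ware on the stall counter back where each kind belongs: the two white sauce cups standing side by side in the broad pan, the two steel shakers upright in the two-bay caddy, one to a bay, and the tongs lying flat along the long shallow tray. Leave the garlic bulb and the little spice tin where they are.

Things in the scene. Friction and masses are not known exactly. Their poses are not given: they have to be found in the camera images.
- cup1: White ceramic sauce cup, open at the top, standing upright on the counter: 60 mm outer diameter at the rim and almost down to the foot (52 mm at the very foot), 48 mm high, wall 4 mm, about 130 g. Origin: centre of its underside, z up. The same as cup2; either may go in either place.
- cup2: The second white sauce cup, identical to cup1.
- shaker1: Plain steel shaker (closed cylinder with a chamfered, perforated top), standing upright: 46 mm diameter up to 75 mm, then narrowing to 29 mm at its top, 85 mm high, about 160 g. Origin: centre of its underside, z up. The same as shaker2; either may go in either bay.
- shaker2: The second steel shaker, identical to shaker1.
- tongs: Short steel serving tongs, rigid and locked shut, lying flat on the counter: 178 mm long along its own y (pivot disc, 32 mm across, at the -y end, tips at +y), 26 mm high, about 120 g. Around the middle (y from -70 to +25 mm) the two arms are parallel and measure 32 mm over their outside faces, along its x. Origin: on the underside, in the middle of the length. Its y axis starts roughly (within 0.25 rad) along world y, that is, across the robot.
- cup_pan: Broad open steel pan, fixed to the counter, the place for the sauce cups: outside 140 mm along its x by 175 mm along its y, walls 30 mm high and 3 mm thick, floor 3 mm thick. A 6 mm wide rim strip along both long sides reaches 5 mm beyond the wall. Origin: centre of its underside. Room for two cups in a row along y (for instance 40 mm either side of the centre).
- caddy: Dark steel caddy, fixed to the counter, the place for the shakers: outside 80 mm along its x by 150 mm along its y, walls 30 mm high and 4 mm thick, floor 4 mm thick, with one wall of the same height across the middle that makes two bays, each 72 mm by 69 mm inside, centred 36.5 mm to either side of the origin along y. Origin: centre of its underside.
- tong_tray: Long shallow open steel tray, fixed to the counter, the place for the tongs: outside 90 mm along its x by 205 mm along its y, walls 18 mm high and 3 mm thick, floor 3 mm thick. Origin: centre of its underside.
- garlic: Garlic bulb standing on the counter, bystander: 38 mm across, 36 mm high, loose. Origin: centre of its underside.
- spice_tin: Square copper-coloured spice tin with a dark lid, bystander: 38 mm by 38 mm, 35 mm high, loose. Origin: centre of its underside.
There are look-alikes about, which are no part of the job. What is shaped like the cup2 but orange or pink is not meant.

How it is judged:
By the outcome, as a careful person would: the job done as asked, in the order asked, and still so for the second after the job is handed in, with the robot touching nothing.
It also fails if it takes over 115 s, if anything falls off the work surface, if the arm or the gripper's body presses on something with over 40 N, if the wrist force passes 120 N, or if a joint passes its speed limit or range.

## Robot

A 6-joint arm with a two-finger parallel gripper is mounted at the origin on the work surface. World frame = base frame: x ahead of the robot, y to its left, z up, the work surface at z = 0. Lengths are in m, angles in rad, forces in N, time in s.
With the tool pointing down it reaches from about 0.4 to 0.825 m from the base axis. Payload 7 kg.
Tool frame: the origin (TCP) lies on the centre line of the jaws, within the pads' length; the fingertips stand robot.nose_length ahead of it and the grasp point (between the pads) lies 2 mm behind it (robot.nose_length is the distance from the TCP to the fingertips, in m); z points along the fingers, y is the direction in which the jaws open and shut (so a half turn about z gives the same grasp; the last joint's range is limited). The gripper opens to 88 mm and grips with 3 to 60 N. Pads are 19 mm wide; open, the fingers measure 130 mm over their backs; the gripper's body (78 mm by 193 mm) begins 47 mm behind the grasp point.
Start: joints at [1.501, 0.359, 0.012, 0, -1.224, -0.288], TCP at [0.236, 0.632, 0.244] pointing down, gripper open.
Joint ranges: [-3.07, 3.07], [-1.43, 2.12], [-1.02, 1.25], [-3.03, 1.67], [-3.05, -0], [-3.03, 3.03]. Speed limits (rad/s): [2.39, 2.39, 3.01, 3.14, 3.14, 3.14].

## Interface

Orientations are given as a 3x3 rotation matrix whose columns are the frame's x, y, z axes.
In Python, from bench import robot gives the robot as it stands. The module is installed in compiled form; this text tells all that it offers.
- The arm moves only by the tool step_arm, never from a script. Its argument "series" is a list of rows, each a list of 3 entries, a list of its own where there are three numbers: the shift along the tool's x, y, z normalised to -1 to 1, where 1 is 0.12 m, then the turn about the tool's z normalised to -1 to 1, where 1 is 180 degrees, then the opening, from -1 (shut) to 1 (fully open). A call has 1 to 12 rows; each row shifts and turns the commanded pose from where the row before left it, along the tool's axes as they then stand; what a row does not reach is not made up. A row lasts 1/12 s, in which the tool goes at most 41.7 mm and 7.16 degrees, less where a joint would pass 70% of its speed; a pose out of reach is approached as far as the arm can. A call with a number of a shift or a turn outside -1 to 1 is refused whole. A call with a gripper value outside its range is refused whole. The fingers move at their own pace and stop on an object; the grip force is fixed at half the most. Time passes only in rows, so rows that do not move let the fingers close. It gives the time, the measured TCP pose, the force and the opening at its end, in the units of the state.
- robot.state(): the state, without advancing time (a new reading comes with each control period).
- robot.get_image(name): name is "scene" or "top" or "wrist"; returns (picture, depth): 480x640x3 uint8, red, green, blue; 480x640 float32, m along the optical axis (not along the pixel's ray), 0 where there is no reading.
- robot.calibration(name): a dict with "mtx" (3x3 intrinsics, pixels), "eye" and "rotation" of the camera in the world. Camera axes: x right, y up, looking along -z (the intrinsics and any distortion apply to the point x, -y, -z); pixel columns grow to the right and rows downward; lengths in m; the calibration is good to about 2 mm. A picture is of the moment at which its call begins: read the wrist's pose just before it. calibration takes no time and is no camera call; for the wrist camera it gives the pose at the moment of the call.
- robot.close_job(): hands the job in, once; it reports no verdict.
The state is a dict: "clock": time; "joint_positions": joint angles; "qd": joint speeds; "joint_efforts": joint torques, N m; "position": TCP position; "tcp_rot": TCP orientation; "force": force on the tool from outside, world axes, zero at the start; "moment": the same for the moment, N m; "width": finger opening in m.
Only numpy, scipy, OpenCV 4.12 (cv2) and the standard library are available. Lean on these libraries where they do the work, as an engineer would, in place of code of your own. Each camera call takes 0.05 s, during which the arm holds its last target.

## Working session

There is one attempt and no reset: what is moved stays moved. The work goes in short steps, Python scripts to look and compute and a tool call to move; the robot and the scene stay as the last step left them, time stands still between calls to the robot, and variables do not carry over. Pictures are saved under pics/ and viewed, and the job is handed in when it is done.

Besides the shell and the picture viewer there is one more tool, called in YAML: its name, and indented under it one key for each argument. step_arm: Moves the arm, as the interface text tells. Scaled input: -1 to 1 covers 0.12 m each way for a shift and 180 degrees each way for a turn. Its arguments: {"type":"object","properties":{"series":{"type":"array","items":{"type":"array"}}},"required":["series"]}

```bash
mkdir -p pics
cat > h.py <<'E'
from bench import robot
import numpy as np, cv2
def save(im,n): cv2.imwrite(n,im[:,:,::-1])
def p2w(name_cal,depth,u,v,z=None):
    c=name_cal;K=np.array(c['mtx']);R=np.array(c['rotation']);e=np.array(c['eye'])
    r=np.array([(u-K[0,2])/K[0,0],-(v-K[1,2])/K[1,1],-1.0])
    if z is None: return e+R@(r*depth)
    d=R@r; return e+d*(z-e[2])/d[2]
E
python3 - <<'E'
from h import *
s=robot.state();print(s);print(robot.nose_length)
for n in ['scene','top','wrist']:
    c=robot.calibration(n);print(n,c)
    im,d=robot.get_image(n);save(im,f'pics/{n}0.png');np.savez(f'{n}0.npz',im=im,d=d,mtx=c['mtx'],eye=c['eye'],rotation=c['rotation'])
E
```

```text
{'clock': 0.0, 'joint_positions': array([ 1.50110851e+00,  3.59399537e-01,  1.10508447e-02, -3.30215976e-04,
       -1.22408340e+00, -2.88086908e-01]), 'qd': array([ 9.00068611e-04, -1.98651000e-03,  5.24906580e-04, -1.44926261e-03,
        3.50045694e-06, -8.33578129e-04]), 'joint_efforts': array([-1.50132011e-03, -5.82716990e+01,  2.93045533e+01,  6.99728429e+00,
        6.91508059e-03, -1.49643656e-04]), 'position': array([0.23625553, 0.63181571, 0.24261458]), 'tcp_rot': array([[ 9.36639060e-01, -3.50295721e-01, -4.23712236e-04],
       [-3.50295937e-01, -9.36637691e-01, -1.61015533e-03],
       [ 1.67165670e-04,  1.65655905e-03, -9.99998614e-01]]), 'force': array([-0.41348364,  0.08445908,  0.01421351]), 'moment': array([ 0.05757421, -0.03662489,  0.04317886]), 'width': 0.08755533802029325}
0.017
scene {'mtx': array([[560.81090053,   0.        , 318.0815078 ],
       [  0.        , 560.81090053, 241.17713505],
       [  0.        ,   0.        ,   1.        ]]), 'eye': array([1.15874055, 0.49743312, 0.60533015]), 'rotation': array([[-0.57045748, -0.47199842,  0.67215754],
       [ 0.82124726, -0.31638421,  0.47481993],
       [-0.01145423,  0.82287212,  0.56811115]])}
top {'mtx': array([[483.72663916,   0.        , 317.17786445],
       [  0.        , 483.72663916, 235.98330545],
       [  0.        ,   0.        ,   1.        ]]), 'eye': array([0.34803666, 0.01008926, 0.82264205]), 'rotation': array([[-0.025188  ,  0.98902391, -0.14559281],
       [-0.99954543, -0.02250231,  0.02006439],
       [ 0.01656798,  0.14603201,  0.98914112]])}
wrist {'mtx': array([[352.15802889,   0.        , 328.02756237],
       [  0.        , 352.15802889, 234.69038248],
       [  0.        ,   0.        ,   1.        ]]), 'eye': array([0.30714012, 0.606926  , 0.38326565]), 'rotation': array([[-0.34922787,  0.90099079,  0.25740143],
       [-0.9370352 , -0.33644294, -0.09365458],
       [ 0.00221898, -0.27390099,  0.96175533]])}
```

View pics/scene0.png

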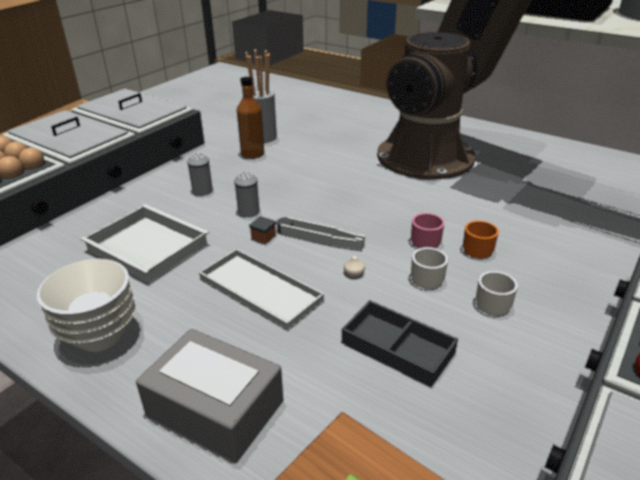

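View pics/top0.png

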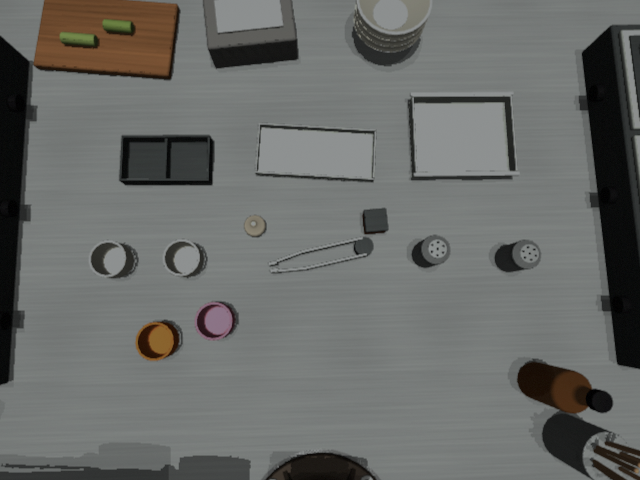

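View pics/wrist0.png

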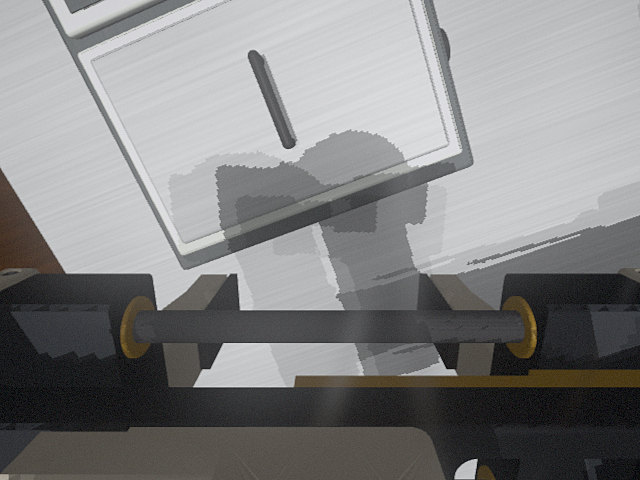

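The top view shows everything. Cups are at about (110,260) and (183,258), shakers at (434,250) and (525,254), and the tongs run from (275,267) to (364,246). The caddy is at (167,160), the tray at (316,152) and the pan at (462,136). The pink and orange cups are decoys. Next I'll measure with the depth data.

```bash
cat > seg.py <<'E'
import numpy as np, cv2
def cloud(f):
    z=np.load(f);d=z['d'];K=z['mtx'];v,u=np.mgrid[0:480,0:640]
    r=np.stack([(u-K[0,2])/K[0,0],-(v-K[1,2])/K[1,1],-np.ones_like(u,float)],-1)*d[...,None]
    P=r@z['rotation'].T+z['eye']; P[d==0]=np.nan
    return z['im'],P
E
python3 - <<'E'
from seg import *
im,P=cloud('top0.npz')
for (u,v) in [(60,200),(320,220),(300,320),(560,220),(400,370)]: print('table',u,v,P[v,u].round(4))
H=P[...,2]
m=((H>0.008)&(H<0.2)).astype(np.uint8)
n,l,st,ce=cv2.connectedComponentsWithStats(m,connectivity=4)
for i in range(1,n):
    if st[i,4]<60: continue
    q=P[l==i]; zt=np.percentile(q[:,2],95)
    t=q[q[:,2]>zt-0.006]
    r=cv2.minAreaRect((t[:,:2]*1000).astype(np.float32))
    print(ce[i].round(0),st[i,4],'zt',zt.round(4),'min',t.min(0)[:2].round(4),'max',t.max(0)[:2].round(4),'rect',np.round(r[0],1),np.round(r[1],1),round(r[2],2))
E
```

```text
table 60 200 [ 0.5423  0.4358 -0.0019]
table 320 220 [ 0.4969 -0.0122 -0.    ]
table 300 320 [0.3276 0.0257 0.0019]
table 560 220 [ 0.4879 -0.4312 -0.0016]
table 400 370 [ 0.2416 -0.1382 -0.0004]
[108.  36.] 9863 zt 0.0346 min [0.8122 0.3086] max [0.8569 0.433 ] rect [832.9 370.4] [ 35.7 127.8] 15.01
[250.  31.] 5535 zt 0.0745 min [0.7775 0.0217] max [0.8658 0.1759] rect [828.4  99.5] [ 89.  148.9] 5.45
[391.  22.] 3270 zt 0.1051 min [ 0.779  -0.2008] max [ 0.8421 -0.0785] rect [ 810.  -139.1] [122.2  61.9] 88.67
[619. 171.] 13253 zt 0.099 min [ 0.5118 -0.5412] max [ 0.7937 -0.5006] rect [ 652.8 -521.4] [282.   40.6] 0.2
[  9. 181.] 6123 zt 0.0712 min [0.5856 0.4983] max [0.7999 0.5039] rect [692.8 499.8] [214.4   5.3] 0.8
[466. 128.] 2300 zt 0.0316 min [ 0.5627 -0.355 ] max [ 0.715  -0.1725] rect [ 639.1 -263.6] [181.7 151.5] 89.56
[315. 150.] 1020 zt 0.02 min [ 0.5635 -0.1119] max [0.6701 0.0977] rect [616.5  -7.7] [205.2  91.5] 85.31
[164. 159.] 1718 zt 0.0318 min [0.5639 0.1722] max [0.6458 0.324 ] rect [604.8 248.1] [151.1  80.4] 88.79
[375. 220.] 567 zt 0.0374 min [ 0.4704 -0.1
[... 524 characters left out ...]
 -0.3508] max [ 0.4419 -0.3115] rect [ 424.3 -331.6] [38.3 35.8] 41.47
[110. 259.] 938 zt 0.0499 min [0.4053 0.2998] max [0.4635 0.3598] rect [434.7 330. ] [58.8 58.7] 49.71
[213. 321.] 635 zt 0.05 min [0.3028 0.1315] max [0.3605 0.1901] rect [331.6 160.8] [58.6 57.5] 88.61
[156. 340.] 839 zt 0.0497 min [0.2746 0.2223] max [0.333  0.2812] rect [303.8 251.7] [58.4 58.4] 87.94
[562. 388.] 3121 zt 0.1903 min [ 0.2085 -0.3721] max [ 0.2352 -0.3459] rect [ 222. -359.] [26.2 26.5] 86.98
[590. 448.] 4110 zt 0.1768 min [ 0.1211 -0.4077] max [ 0.1602 -0.3693] rect [ 145.5 -384.6] [18.4 49.2] 47.91
[321. 469.] 2010 zt 0.0197 min [ 0.0781 -0.0841] max [0.1177 0.0805] rect [99.2 -2.3] [164.7  37.4] 88.2
```

step_arm:
  series:
    - [[0,0,0],0.0386,1]
    - [[0,0,0],0.0386,1]
    - [[0,0,0],0.0386,1]
    - [[0,0,0],0.0386,1]
    - [[0,0,0],0.0386,1]
    - [[0,0,0],0.0386,1]
    - [[0,0,0],0.0386,1]
    - [[0,0,0],0.0386,1]
    - [[0,0,0],0.0386,1]
    - [[0,0,0],0.0386,1]

```text
clock: 0.98
position: [0.2364, 0.632, 0.2431]
tcp_rot: [[-0.006, -1.0, -0.0], [-1.0, 0.006, -0.001], [0.001, 0.0, -1.0]]
force: [0.3, -0.2, -0.2]
width: 0.0873
```

```bash
cat > go.py <<'E'
import sys
from h import *
s=robot.state();R=s['tcp_rot'];p=s['position']
def show():
    print('t',round(s['clock'],2),'p',p.round(4),'psi',round(np.degrees(np.arctan2(R[1,0],R[0,0])),2),'Rz',R[:,2].round(4),'w',round(s['width'],4),'F',s['force'].round(1),'q',s['joint_positions'].round(2))
show()
if len(sys.argv)>3:
    t=np.array(list(map(float,sys.argv[1:4])))
    d=R.T@(t-p)/0.12
    n=max(1,int(np.ceil(np.linalg.norm(t-p)/0.0405)))
    print('norm total',d.round(4),'rows',n,'per row',(d/n).round(4))
    if len(sys.argv)>4:
        psi=np.degrees(np.arctan2(R[1,0],R[0,0])); dd=-(float(sys.argv[4])-psi); print('turn',round(dd/180,4),'rows',abs(dd)/7.1)
E
python3 go.py 0.4347 0.330 0.2 -90
```

```text
t 0.98 p [0.2364 0.632  0.2431] psi -90.33 Rz [-2.e-04 -7.e-04 -1.e+00] w 0.0873 F [ 0.3 -0.2 -0.2] q [ 1.5   0.36  0.01 -0.   -1.22 -1.51]
norm total [ 2.5071 -1.6675  0.361 ] rows 9 per row [ 0.2786 -0.1853  0.0401]
turn -0.0018 rows 0.04656549335121426
```

step_arm:
  series:
    - [[0.25,-0.167,0.036],0,1]
    - [[0.25,-0.167,0.036],0,1]
    - [[0.25,-0.167,0.036],0,1]
    - [[0.25,-0.167,0.036],0,1]
    - [[0.25,-0.167,0.036],0,1]
    - [[0.25,-0.167,0.036],0,1]
    - [[0.25,-0.167,0.036],0,1]
    - [[0.25,-0.167,0.036],0,1]
    - [[0.25,-0.167,0.036],0,1]
    - [[0.25,-0.167,0.036],0,1]
    - [[0,0,0],0,1]

```text
clock: 1.9
position: [0.4383, 0.3274, 0.1993]
tcp_rot: [[-0.003, -1.0, -0.002], [-1.0, 0.003, -0.002], [0.002, 0.002, -1.0]]
force: [-0.8, -0.0, -0.2]
width: 0.0878
```

```bash
python3 go.py 0.4347 0.330 0.04 -90
python3 - <<'E'
from h import *
im,d=robot.get_image('wrist');save(im,'pics/w1.png')
E
```

```text
t 1.9 p [0.4383 0.3274 0.1993] psi -90.19 Rz [-0.0015 -0.0021 -1.    ] w 0.0878 F [-0.8 -0.  -0.2] q [ 1.    0.19 -0.33 -0.   -1.05 -1.  ]
norm total [-0.024   0.028   1.3279] rows 4 per row [-0.006  0.007  0.332]
turn -0.0011 rows 0.026850539219803755
```

View pics/w1.png

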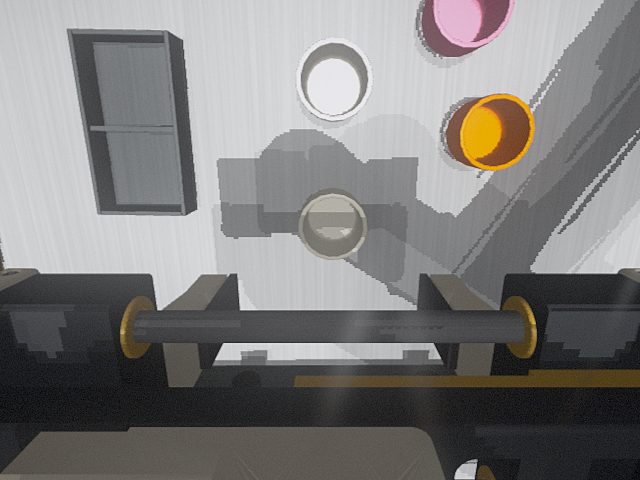

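step_arm:
  series:
    - [[0,0,0.25],0,1]
    - [[0,0,0.25],0,1]
    - [[0,0,0.25],0,1]
    - [[0,0,0.15],0,1]
    - [[0,0,0],0,1]

```text
clock: 2.37
position: [0.4349, 0.3307, 0.0884]
tcp_rot: [[0.0, -1.0, -0.004], [-1.0, -0.0, -0.005], [0.005, 0.004, -1.0]]
force: [0.3, -1.4, -0.9]
width: 0.0871
```

```bash
python3 go.py 0.4347 0.330 0.04 -90
```

```text
t 2.37 p [0.4349 0.3307 0.0884] psi -90.0 Rz [-0.0044 -0.0053 -1.    ] w 0.0871 F [ 0.3 -1.4 -0.9] q [ 1.01  0.31 -0.46 -0.   -0.81 -1.01]
norm total [ 3.900e-03 -2.000e-04  4.035e-01] rows 2 per row [ 2.000e-03 -1.000e-04  2.017e-01]
turn 0.0 rows 0.0006271945166987972
```

Commanded xy is right on target. I'll descend, close on cup B and lift.

step_arm:
  series:
    - [[0,0,0.15],0,1]
    - [[0,0,0.15],0,1]
    - [[0,0,0.1],0,1]
    - [[0,0,0],0,1]
    - [[0,0,0],0,-1]
    - [[0,0,0],0,-1]
    - [[0,0,0],0,-1]
    - [[0,0,0],0,-1]
    - [[0,0,0],0,-1]
    - [[0,0,0],0,-1]

```text
clock: 3.2
position: [0.437, 0.3327, 0.0453]
tcp_rot: [[0.001, -1.0, 0.001], [-1.0, -0.001, 0.001], [-0.001, -0.001, -1.0]]
force: [-2.6, 0.1, 6.5]
width: 0.0599
```

```bash
python3 go.py 0.4347 0.330 0.15 -90
```

```text
t 3.2 p [0.437  0.3327 0.0453] psi -89.97 Rz [ 6.e-04  9.e-04 -1.e+00] w 0.0599 F [-2.6  0.1  6.5] q [ 1.01  0.37 -0.5  -0.   -0.7  -1.01]
norm total [ 0.0214  0.0187 -0.8729] rows 3 per row [ 0.0071  0.0062 -0.291 ]
turn 0.0002 rows 0.004384799571343439
```

step_arm:
  series:
    - [[0,0,-0.1],0,-1]
    - [[0,0,-0.25],0,-1]
    - [[0,0,-0.3],0,-1]
    - [[0,0,-0.3],0,-1]
    - [[0.1,-0.035,-0.1],0,-1]
    - [[0.2,-0.065,0],0,-1]
    - [[0.3,-0.095,0],0,-1]
    - [[0.3,-0.095,0],0,-1]
    - [[0.3,-0.095,0],0,-1]
    - [[0.3,-0.095,0],0,-1]
    - [[0.3,-0.095,0],0,-1]
    - [[0.3,-0.095,0],0,-1]

```text
clock: 4.2
position: [0.5174, 0.0785, 0.1706]
tcp_rot: [[0.001, -1.0, 0.0], [-1.0, -0.001, 0.0], [-0.0, -0.0, -1.0]]
force: [1.4, -0.3, -1.3]
width: 0.0601
```

```bash
python3 go.py 0.639 -0.3036 0.15 -90
```

```text
t 4.2 p [0.5174 0.0785 0.1706] psi -89.97 Rz [ 3.e-04  3.e-04 -1.e+00] w 0.0601 F [ 1.4 -0.3 -1.3] q [ 0.53  0.17 -0.42 -0.   -0.98 -0.53]
norm total [ 3.1846 -1.0113  0.1714] rows 10 per row [ 0.3185 -0.1011  0.0171]
turn 0.0002 rows 0.004451209180523008
```

step_arm:
  series:
    - [[0.3,-0.095,0],0,-1]
    - [[0.3,-0.095,0],0,-1]
    - [[0.3,-0.095,0],0,-1]
    - [[0.3,-0.095,0],0,-1]
    - [[0.3,-0.095,0],0,-1]
    - [[0.3,-0.095,0],0,-1]
    - [[0.3,-0.095,0],0,-1]
    - [[0.3,-0.095,0],0,-1]
    - [[0.3,-0.095,0],0,-1]
    - [[0.2,-0.07,0],0,-1]
    - [[0,0,0],0,-1]
    - [[0,0,0],0,-1]

```text
clock: 5.2
position: [0.628, -0.2692, 0.1693]
tcp_rot: [[-0.003, -1.0, -0.002], [-1.0, 0.003, 0.0], [-0.0, 0.002, -1.0]]
force: [-0.4, 1.3, -1.5]
width: 0.0601
```

```bash
python3 go.py 0.639 -0.3036 0.07 -90
```

```text
t 5.2 p [ 0.628  -0.2692  0.1693] psi -90.15 Rz [-1.5e-03  4.0e-04 -1.0e+00] w 0.0601 F [-0.4  1.3 -1.5] q [-0.12  0.42 -0.06 -0.   -1.08  0.12]
norm total [ 0.2865 -0.0939  0.8269] rows 3 per row [ 0.0955 -0.0313  0.2756]
turn -0.0008 rows 0.020484946147397477
```

step_arm:
  series:
    - [[0.145,-0.047,0],0,-1]
    - [[0.14,-0.047,0],0,-1]
    - [[0,0,0.2],0,-1]
    - [[0,0,0.25],0,-1]
    - [[0,0,0.25],0,-1]
    - [[0,0,0.12],0,-1]
    - [[0,0,0],0,-1]

```text
clock: 5.78
position: [0.6369, -0.2999, 0.0675]
tcp_rot: [[0.0, -1.0, -0.007], [-1.0, -0.0, 0.002], [-0.002, 0.007, -1.0]]
force: [-0.4, -0.7, -1.4]
width: 0.0596
```

```bash
python3 go.py 0.639 -0.3036 0.05 -90
python3 - <<'E'
from h import *
im,d=robot.get_image('top');c=robot.calibration('top');save(im[60:330,300:600].repeat(2,0).repeat(2,1),'pics/t2.png')
E
```

```text
t 5.78 p [ 0.6369 -0.2999  0.0675] psi -89.97 Rz [-0.0071  0.0024 -1.    ] w 0.0596 F [-0.4 -0.7 -1.4] q [-0.16  0.55 -0.11 -0.   -0.92  0.17]
norm total [ 0.0314 -0.0186  0.1459] rows 1 per row [ 0.0314 -0.0186  0.1459]
turn 0.0002 rows 0.003838704691655497
```

View pics/t2.png

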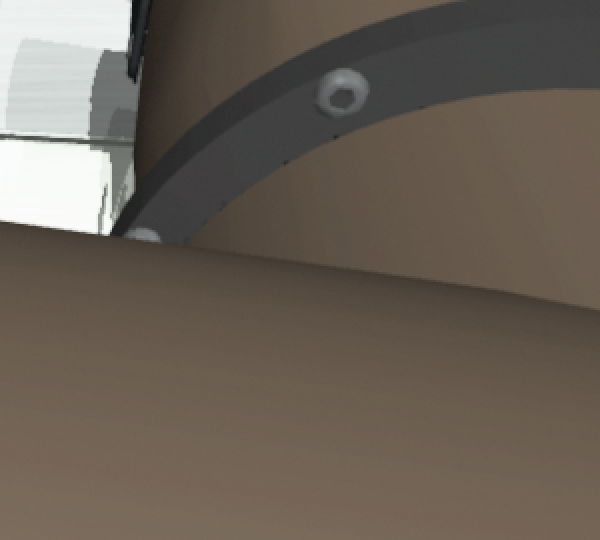

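The arm hides the pan from the top camera, so I'll rely on the numbers to lower and release.

step_arm:
  series:
    - [[0.02,-0.015,0.06],0,-1]
    - [[0,0,0.06],0,-1]
    - [[0,0,0.02],0,-1]
    - [[0,0,0],0,-1]
    - [[0,0,0],0,-1]

```text
clock: 6.25
position: [0.6418, -0.3043, 0.0556]
tcp_rot: [[0.0, -1.0, 0.0], [-1.0, -0.0, -0.0], [0.0, -0.0, -1.0]]
force: [0.4, 0.7, -0.9]
width: 0.0599
```

```bash
python3 go.py 0.639 -0.3036 0.05 -90
```

```text
t 6.25 p [ 0.6418 -0.3043  0.0556] psi -89.98 Rz [ 5.e-04 -2.e-04 -1.e+00] w 0.0599 F [ 0.4  0.7 -0.9] q [-0.17  0.57 -0.11  0.   -0.89  0.17]
norm total [-0.0057  0.023   0.0467] rows 1 per row [-0.0057  0.023   0.0467]
turn 0.0001 rows 0.0029313714666131265
```

step_arm:
  series:
    - [[0,0.02,0.03],0,-1]
    - [[0,0,0.015],0,-1]
    - [[0,0,0],0,-1]
    - [[0,0,0],0,-1]

```text
clock: 6.58
position: [0.6391, -0.3043, 0.0497]
tcp_rot: [[0.0, -1.0, -0.0], [-1.0, -0.0, 0.0], [-0.0, 0.0, -1.0]]
force: [0.1, 0.7, -1.0]
width: 0.0597
```

step_arm:
  series:
    - [[0,0,0.015],0,-1]
    - [[0,0,0],0,-1]
    - [[0,0,0],0,-1]

```text
clock: 6.83
position: [0.6395, -0.3044, 0.0484]
tcp_rot: [[0.001, -1.0, 0.001], [-1.0, -0.001, -0.0], [0.0, -0.001, -1.0]]
force: [0.0, -0.3, 1.8]
width: 0.06
```

Contact (+1.8 N). Releasing with a partial opening, then lifting.

step_arm:
  series:
    - [[0,0,0],0,0.6]
    - [[0,0,0],0,0.6]
    - [[0,0,0],0,0.6]
    - [[0,0,-0.1],0,0.6]
    - [[0,0,-0.2],0,0.6]
    - [[0,0,-0.3],0,1]
    - [[0,0,-0.3],0,1]
    - [[-0.1,0.05,-0.1],0,1]
    - [[-0.2,0.1,0],0,1]
    - [[-0.3,0.14,0],0,1]
    - [[-0.3,0.14,0],0,1]
    - [[-0.3,0.14,0],0,1]

```text
clock: 7.83
position: [0.5698, -0.1593, 0.1688]
tcp_rot: [[-0.001, -1.0, 0.001], [-1.0, 0.001, 0.0], [-0.0, -0.001, -1.0]]
force: [0.7, 0.7, 0.6]
width: 0.0873
```

```bash
python3 go.py 0.4333 0.2126 0.16 -90
```

```text
t 7.83 p [ 0.5698 -0.1593  0.1688] psi -90.03 Rz [ 9.e-04  0.e+00 -1.e+00] w 0.0873 F [0.7 0.7 0.6] q [ 0.06  0.28 -0.28  0.   -1.01 -0.06]
norm total [-3.0983  1.1397  0.0726] rows 10 per row [-0.3098  0.114   0.0073]
turn -0.0002 rows 0.004774550949387961
```

step_arm:
  series:
    - [[-0.31,0.114,0],0,1]
    - [[-0.31,0.114,0],0,1]
    - [[-0.31,0.114,0],0,1]
    - [[-0.31,0.114,0],0,1]
    - [[-0.31,0.114,0],0,1]
    - [[-0.31,0.114,0],0,1]
    - [[-0.31,0.114,0],0,1]
    - [[-0.31,0.114,0],0,1]
    - [[-0.31,0.114,0],0,1]
    - [[-0.2,0.075,0],0,1]
    - [[-0.11,0.04,0],0,1]
    - [[0,0,0],0,1]

```text
clock: 8.83
position: [0.4332, 0.2144, 0.1691]
tcp_rot: [[0.004, -1.0, 0.001], [-1.0, -0.004, 0.001], [-0.001, -0.001, -1.0]]
force: [-0.3, 0.5, -0.2]
width: 0.0878
```

```bash
python3 go.py 0.4333 0.2126 0.042 -90;python3 - <<'E'
from h import *
im,d=robot.get_image('top');c=robot.calibration('top');save(im,'pics/t3.png')
np.savez('t3.npz',im=im,d=d,mtx=c['mtx'],eye=c['eye'],rotation=c['rotation'])
E
```

```text
t 8.83 p [0.4332 0.2144 0.1691] psi -89.79 Rz [ 0.0013  0.0014 -1.    ] w 0.0878 F [-0.3  0.5 -0.2] q [ 0.87  0.11 -0.51  0.   -0.96 -0.86]
norm total [1.6300e-02 4.0000e-04 1.0592e+00] rows 4 per row [4.100e-03 1.000e-04 2.648e-01]
turn 0.0012 rows 0.029493425468894857
```

View pics/t3.png

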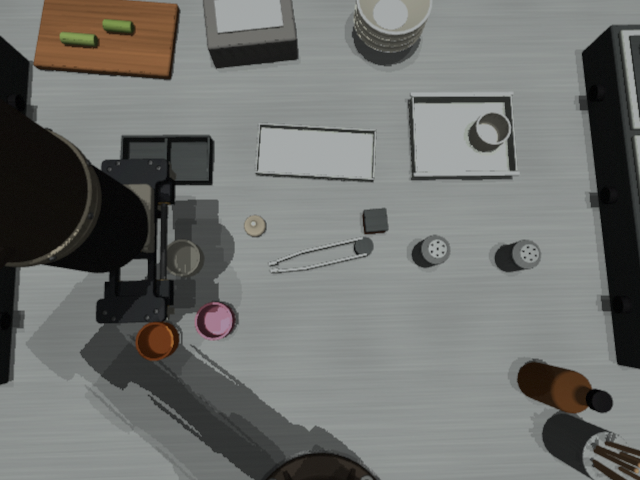

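The first cup stands in the pan at about (492,130). Now cup A.

step_arm:
  series:
    - [[0.016,0,0.2],0,1]
    - [[0,0,0.3],0,1]
    - [[0,0,0.3],0,1]
    - [[0,0,0.15],0,1]
    - [[0,0,0.08],0,1]
    - [[0,0,0.01],0,1]
    - [[0,0,0],0,-1]
    - [[0,0,0],0,-1]
    - [[0,0,0],0,-1]
    - [[0,0,0],0,-1]
    - [[0,0,0],0,-1]
    - [[0,0,0],0,-1]

```text
clock: 9.88
position: [0.434, 0.2101, 0.044]
tcp_rot: [[0.0, -1.0, 0.001], [-1.0, -0.0, 0.001], [-0.001, -0.001, -1.0]]
force: [-1.5, -0.4, 6.8]
width: 0.0594
```

```bash
python3 go.py 0.639 -0.2226 0.17 -90
```

```text
t 9.88 p [0.434  0.2101 0.044 ] psi -89.97 Rz [ 9.e-04  9.e-04 -1.e+00] w 0.0594 F [-1.5 -0.4  6.8] q [ 0.86  0.28 -0.65  0.   -0.64 -0.86]
norm total [ 3.6055 -1.7076 -1.0518] rows 13 per row [ 0.2773 -0.1314 -0.0809]
turn 0.0002 rows 0.003989198398958844
```

step_arm:
  series:
    - [[0,0,-0.1],0,-1]
    - [[0,0,-0.25],0,-1]
    - [[0,0,-0.3],0,-1]
    - [[0,0,-0.3],0,-1]
    - [[0.15,-0.07,-0.1],0,-1]
    - [[0.29,-0.137,0],0,-1]
    - [[0.29,-0.137,0],0,-1]
    - [[0.29,-0.137,0],0,-1]
    - [[0.29,-0.137,0],0,-1]
    - [[0.29,-0.137,0],0,-1]
    - [[0.29,-0.137,0],0,-1]
    - [[0.29,-0.137,0],0,-1]

```text
clock: 10.88
position: [0.5576, -0.0536, 0.1693]
tcp_rot: [[0.001, -1.0, 0.0], [-1.0, -0.001, 0.0], [-0.0, -0.0, -1.0]]
force: [0.6, 0.6, -1.9]
width: 0.0589
```

step_arm:
  series:
    - [[0.29,-0.137,0],0,-1]
    - [[0.29,-0.137,0],0,-1]
    - [[0.29,-0.137,0],0,-1]
    - [[0.29,-0.137,0],0,-1]
    - [[0.2,-0.1,0],0,-1]
    - [[0.066,-0.031,0],0,-1]
    - [[0,0,0],0,-1]
    - [[0,0,0.2],0,-1]
    - [[0,0,0.25],0,-1]
    - [[0,0,0.25],0,-1]
    - [[0,0,0.15],0,-1]
    - [[0,0,0],0,-1]

```text
clock: 11.88
position: [0.6353, -0.2211, 0.0626]
tcp_rot: [[0.0, -1.0, -0.008], [-1.0, -0.0, 0.002], [-0.002, 0.008, -1.0]]
force: [-1.0, 0.5, -1.9]
width: 0.0592
```

```bash
python3 go.py 0.639 -0.2226 0.048 -90
```

```text
t 11.88 p [ 0.6353 -0.2211  0.0626] psi -89.98 Rz [-0.0077  0.0017 -1.    ] w 0.0592 F [-1.   0.5 -1.9] q [-0.05  0.51 -0.19 -0.   -0.88  0.05]
norm total [ 0.0126 -0.0314  0.1212] rows 1 per row [ 0.0126 -0.0314  0.1212]
turn 0.0001 rows 0.0031246364036954214
```

step_arm:
  series:
    - [[0,0,0.06],0,-1]
    - [[0,0,0.06],0,-1]
    - [[0,0,0.02],0,-1]
    - [[0,0,0],0,-1]
    - [[0,0,0],0,-1]

```text
clock: 12.3
position: [0.6393, -0.2229, 0.0512]
tcp_rot: [[0.001, -1.0, 0.001], [-1.0, -0.001, -0.0], [0.0, -0.001, -1.0]]
force: [0.6, 0.0, -1.0]
width: 0.0592
```

step_arm:
  series:
    - [[0,0,0.025],0,-1]
    - [[0,0,0.01],0,-1]
    - [[0,0,0],0,-1]
    - [[0,0,0],0,-1]

```text
clock: 12.63
position: [0.6393, -0.223, 0.0471]
tcp_rot: [[0.001, -1.0, 0.001], [-1.0, -0.001, -0.0], [0.0, -0.001, -1.0]]
force: [-1.7, 0.8, 5.9]
width: 0.0596
```

step_arm:
  series:
    - [[0,0,0],0,0.6]
    - [[0,0,0],0,0.6]
    - [[0,0,0],0,0.6]
    - [[0,0,-0.1],0,0.6]
    - [[0,0,-0.25],0,0.6]
    - [[0,0,-0.3],0,1]
    - [[0,0,-0.3],0,1]
    - [[0.08,0.15,-0.1],0,1]
    - [[0.15,0.298,0],0,1]
    - [[0.15,0.298,0],0,1]
    - [[0.15,0.298,0],0,1]
    - [[0.15,0.298,0],0,1]

```text
clock: 13.63
position: [0.4761, -0.305, 0.1731]
tcp_rot: [[0.001, -1.0, 0.001], [-1.0, -0.001, -0.0], [0.0, -0.001, -1.0]]
force: [-0.1, -1.5, 0.0]
width: 0.0875
```

```bash
python3 go.py 0.4243 -0.3316 0.15 -90
```

```text
t 13.63 p [ 0.4761 -0.305   0.1731] psi -89.95 Rz [ 7.e-04 -3.e-04 -1.e+00] w 0.0875 F [-0.1 -1.5  0. ] q [-0.22  0.24 -0.33  0.   -1.    0.22]
norm total [0.2213 0.4323 0.1919] rows 2 per row [0.1107 0.2161 0.096 ]
turn 0.0003 rows 0.007618292943066177
```

step_arm:
  series:
    - [[0.11,0.216,0.1],0,1]
    - [[0.11,0.216,0.1],0,1]
    - [[0,0,0],0,1]
    - [[0,0,0],0,1]

```text
clock: 13.97
position: [0.4245, -0.3316, 0.1487]
tcp_rot: [[-0.002, -1.0, -0.0], [-1.0, 0.002, 0.0], [-0.0, 0.0, -1.0]]
force: [0.2, 0.2, 1.0]
width: 0.0876
```

```bash
python3 go.py 0.4243 -0.3316 0.055 -90;python3 - <<'E'
from h import *
im,d=robot.get_image('wrist');save(im,'pics/w4.png')
im,d=robot.get_image('scene');save(im,'pics/s4.png')
E
```

```text
t 13.97 p [ 0.4245 -0.3316  0.1487] psi -90.1 Rz [-2.e-04  0.e+00 -1.e+00] w 0.0876 F [0.2 0.2 1. ] q [-0.3   0.22 -0.42  0.   -0.93  0.3 ]
norm total [2.000e-04 1.400e-03 7.806e-01] rows 3 per row [1.000e-04 5.000e-04 2.602e-01]
turn -0.0006 rows 0.014149169490699831
```

View pics/w4.png

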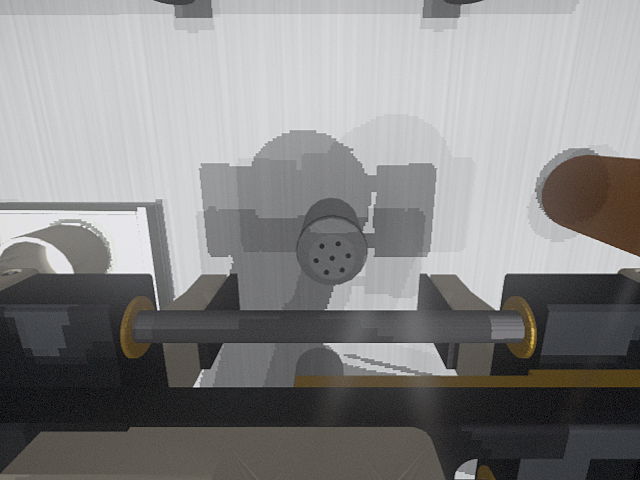

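View pics/s4.png

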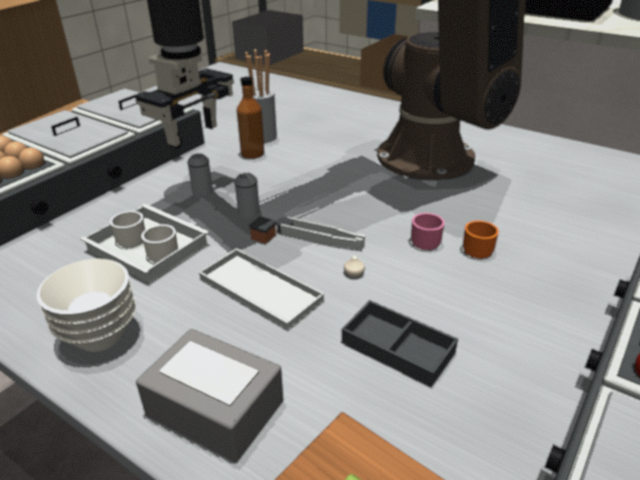

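Both cups stand upright in the pan, at about (128,228) and (159,242) in the scene view. The shaker is centred between the jaws. Descending.

step_arm:
  series:
    - [[0,0,0.2],0,1]
    - [[0,0,0.25],0,1]
    - [[0,0,0.2],0,1]
    - [[0,0,0.1],0,1]
    - [[0,0,0.03],0,1]
    - [[0,0,0],0,-1]
    - [[0,0,0],0,-1]
    - [[0,0,0],0,-1]
    - [[0,0,0],0,-1]
    - [[0,0,0],0,-1]
    - [[0,0,0],0,-1]
    - [[0,0,0],0,-1]

```text
clock: 15.07
position: [0.4256, -0.331, 0.055]
tcp_rot: [[0.0, -1.0, -0.0], [-1.0, -0.0, -0.0], [0.0, 0.0, -1.0]]
force: [-2.9, -0.1, 1.4]
width: 0.0468
```

```bash
python3 go.py 0.6055 0.2846 0.18 -90
```

```text
t 15.07 p [ 0.4256 -0.331   0.055 ] psi -89.99 Rz [-3.e-04 -0.e+00 -1.e+00] w 0.0468 F [-2.9 -0.1  1.4] q [-0.3   0.34 -0.52  0.   -0.71  0.3 ]
norm total [-5.1295 -1.5    -1.0424] rows 17 per row [-0.3017 -0.0882 -0.0613]
turn 0.0001 rows 0.0017521874052626675
```

step_arm:
  series:
    - [[0,0,-0.1],0,-1]
    - [[0,0,-0.25],0,-1]
    - [[0,0,-0.3],0,-1]
    - [[0,0,-0.3],0,-1]
    - [[-0.1,-0.03,-0.1],0,-1]
    - [[-0.3,-0.088,0],0,-1]
    - [[-0.3,-0.088,0],0,-1]
    - [[-0.3,-0.088,0],0,-1]
    - [[-0.3,-0.088,0],0,-1]
    - [[-0.3,-0.088,0],0,-1]
    - [[-0.3,-0.088,0],0,-1]
    - [[-0.3,-0.088,0],0,-1]

```text
clock: 16.07
position: [0.5033, -0.0651, 0.1807]
tcp_rot: [[0.0, -1.0, 0.0], [-1.0, -0.0, 0.0], [-0.0, -0.0, -1.0]]
force: [1.2, -0.2, -1.2]
width: 0.045
```

step_arm:
  series:
    - [[-0.3,-0.088,0],0,-1]
    - [[-0.3,-0.088,0],0,-1]
    - [[-0.3,-0.088,0],0,-1]
    - [[-0.3,-0.088,0],0,-1]
    - [[-0.3,-0.088,0],0,-1]
    - [[-0.3,-0.088,0],0,-1]
    - [[-0.3,-0.088,0],0,-1]
    - [[-0.3,-0.088,0],0,-1]
    - [[-0.3,-0.088,0],0,-1]
    - [[-0.15,-0.05,0],0,-1]
    - [[-0.08,-0.012,0],0,-1]
    - [[0,0,0],0,-1]

```text
clock: 17.07
position: [0.6056, 0.2865, 0.1795]
tcp_rot: [[0.002, -1.0, -0.001], [-1.0, -0.002, -0.001], [0.001, 0.001, -1.0]]
force: [-0.0, -0.5, -2.9]
width: 0.0448
```

```bash
python3 go.py 0.6055 0.2846 0.08 -90;python3 - <<'E'
from h import *
im,d=robot.get_image('wrist');save(im,'pics/w5.png')
im,d=robot.get_image('scene');save(im,'pics/s5.png')
E
```

```text
t 17.07 p [0.6056 0.2865 0.1795] psi -89.89 Rz [-1.e-03 -5.e-04 -1.e+00] w 0.0448 F [-0.  -0.5 -2.9] q [ 0.73  0.39 -0.09 -0.   -1.09 -0.73]
norm total [ 1.550e-02 -1.000e-04  8.288e-01] rows 3 per row [ 0.0052 -0.      0.2763]
turn 0.0006 rows 0.015152267567024936
```

View pics/s5.png

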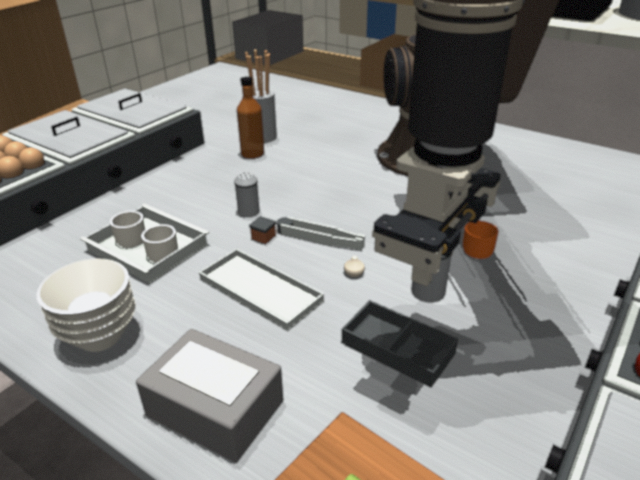

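The shaker is held above the right-hand bay. Lowering.

step_arm:
  series:
    - [[0.015,0,0.2],0,-1]
    - [[0,0,0.25],0,-1]
    - [[0,0,0.25],0,-1]
    - [[0,0,0.15],0,-1]
    - [[0,0,0.08],0,-1]
    - [[0,0,0.04],0,-1]
    - [[0,0,0],0,-1]
    - [[0,0,0],0,-1]

```text
clock: 17.83
position: [0.6065, 0.2829, 0.0655]
tcp_rot: [[0.0, -1.0, 0.001], [-1.0, -0.0, 0.001], [-0.001, -0.001, -1.0]]
force: [0.2, 1.0, -2.0]
width: 0.0455
```

step_arm:
  series:
    - [[0,0,0.03],0,-1]
    - [[0,0,0.02],0,-1]
    - [[0,0,0],0,-1]
    - [[0,0,0],0,-1]

```text
clock: 18.17
position: [0.6063, 0.2834, 0.0591]
tcp_rot: [[0.001, -1.0, 0.001], [-1.0, -0.001, 0.001], [-0.001, -0.001, -1.0]]
force: [0.6, 0.6, 0.4]
width: 0.0453
```

step_arm:
  series:
    - [[0,0,0.006],0,-1]
    - [[0,0,0],0,0.5]
    - [[0,0,0],0,0.5]
    - [[0,0,0],0,0.5]
    - [[0,0,0],0,0.5]
    - [[0,0,-0.1],0,0.6]
    - [[0,0,-0.25],0,0.8]
    - [[0,0,-0.3],0,1]
    - [[0,0,-0.3],0,1]
    - [[0.1,0.036,-0.05],0,1]
    - [[0.3,0.11,0],0,1]
    - [[0.3,0.11,0],0,1]

```text
clock: 19.17
position: [0.5751, 0.1991, 0.1789]
tcp_rot: [[0.002, -1.0, 0.002], [-1.0, -0.002, 0.001], [-0.001, -0.002, -1.0]]
force: [-0.4, -1.4, -0.8]
width: 0.0874
```

step_arm:
  series:
    - [[0.3,0.11,0],0,1]
    - [[0.3,0.11,0],0,1]
    - [[0.3,0.11,0],0,1]
    - [[0.3,0.11,0],0,1]
    - [[0.3,0.11,0],0,1]
    - [[0.3,0.11,0],0,1]
    - [[0.3,0.11,0],0,1]
    - [[0.3,0.11,0],0,1]
    - [[0.3,0.11,0],0,1]
    - [[0.3,0.11,0],0,1]
    - [[0.2,0.06,0],0,1]
    - [[0,0,0],0,1]

```text
clock: 20.17
position: [0.4343, -0.1883, 0.1782]
tcp_rot: [[-0.003, -1.0, 0.0], [-1.0, 0.003, -0.0], [0.0, -0.0, -1.0]]
force: [-0.4, -0.8, 0.6]
width: 0.0875
```

```bash
python3 go.py 0.4338 -0.189 0.055 -90;python3 - <<'E'
from h import *
im,d=robot.get_image('scene');save(im,'pics/s6.png')
E
```

```text
t 20.17 p [ 0.4343 -0.1883  0.1782] psi -90.16 Rz [ 3.e-04 -4.e-04 -1.e+00] w 0.0875 F [-0.4 -0.8  0.6] q [ 0.01  0.08 -0.51  0.   -0.98 -0.01]
norm total [0.0055 0.0042 1.0264] rows 4 per row [0.0014 0.001  0.2566]
turn -0.0009 rows 0.022896866950747823
```

View pics/s6.png

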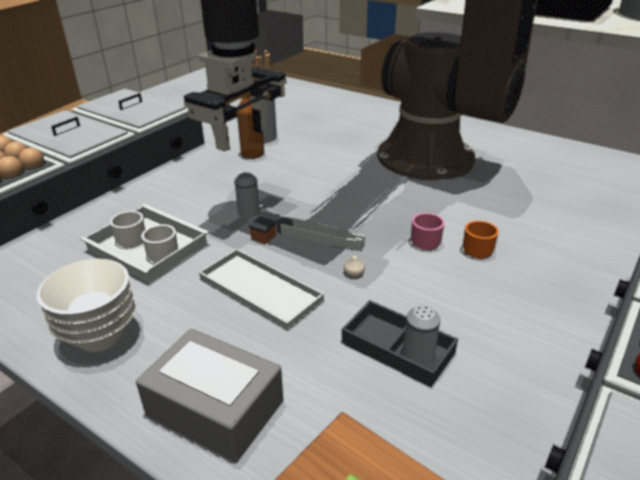

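The first shaker is upright in its bay at about (422,335). Now the second.

step_arm:
  series:
    - [[0,0,0.2],0,1]
    - [[0,0,0.3],0,1]
    - [[0,0,0.3],0,1]
    - [[0,0,0.15],0,1]
    - [[0,0,0.075],0,1]
    - [[0,0,0],0,-1]
    - [[0,0,0],0,-1]
    - [[0,0,0],0,-1]
    - [[0,0,0],0,-1]
    - [[0,0,0],0,-1]
    - [[0,0,0],0,-1]
    - [[0,0,0],0,-1]

```text
clock: 21.22
position: [0.4356, -0.1852, 0.0549]
tcp_rot: [[0.0, -1.0, -0.0], [-1.0, -0.0, 0.0], [-0.0, 0.0, -1.0]]
force: [-2.9, 0.9, 2.7]
width: 0.0466
```

```bash
python3 go.py 0.604 0.211 0.18 -90
```

```text
t 21.22 p [ 0.4356 -0.1852  0.0549] psi -89.99 Rz [-2.e-04  0.e+00 -1.e+00] w 0.0466 F [-2.9  0.9  2.7] q [ 0.02  0.25 -0.66 -0.   -0.66 -0.01]
norm total [-3.3013 -1.4036 -1.0425] rows 12 per row [-0.2751 -0.117  -0.0869]
turn 0.0 rows 0.0012535563617958156
```

step_arm:
  series:
    - [[0,0,-0.1],0,-1]
    - [[0,0,-0.25],0,-1]
    - [[0,0,-0.3],0,-1]
    - [[0,0,-0.3],0,-1]
    - [[-0.15,-0.064,-0.09],0,-1]
    - [[-0.28,-0.118,0],0,-1]
    - [[-0.28,-0.118,0],0,-1]
    - [[-0.28,-0.118,0],0,-1]
    - [[-0.28,-0.118,0],0,-1]
    - [[-0.28,-0.118,0],0,-1]
    - [[-0.28,-0.118,0],0,-1]
    - [[-0.28,-0.118,0],0,-1]

```text
clock: 22.22
position: [0.5427, 0.0698, 0.1792]
tcp_rot: [[0.0, -1.0, -0.0], [-1.0, -0.0, 0.0], [-0.0, 0.0, -1.0]]
force: [1.4, -0.9, -2.9]
width: 0.0455
```

step_arm:
  series:
    - [[-0.28,-0.118,0],0,-1]
    - [[-0.28,-0.118,0],0,-1]
    - [[-0.28,-0.118,0],0,-1]
    - [[-0.25,-0.11,0],0,-1]
    - [[-0.1,-0.05,0],0,-1]
    - [[0,0,0],0,-1]
    - [[0,0,0],0,-1]

```text
clock: 22.8
position: [0.6039, 0.2112, 0.1782]
tcp_rot: [[0.001, -1.0, -0.002], [-1.0, -0.001, -0.001], [0.001, 0.002, -1.0]]
force: [-0.4, -0.5, -2.2]
width: 0.0452
```

```bash
python3 go.py 0.604 0.213 0.0595 -90;python3 - <<'E'
from h import *
im,d=robot.get_image('wrist');save(im,'pics/w7.png')
im,d=robot.get_image('scene');save(im[150:420,300:600].repeat(2,0).repeat(2,1),'pics/s7.png')
E
```

```text
t 22.8 p [0.6039 0.2112 0.1782] psi -89.94 Rz [-1.7e-03 -8.0e-04 -1.0e+00] w 0.0452 F [-0.4 -0.5 -2.2] q [ 0.64  0.35 -0.16 -0.   -1.07 -0.64]
norm total [-0.0159 -0.0028  0.9894] rows 3 per row [-0.0053 -0.0009  0.3298]
turn 0.0003 rows 0.00836271065708561
```

View pics/s7.png

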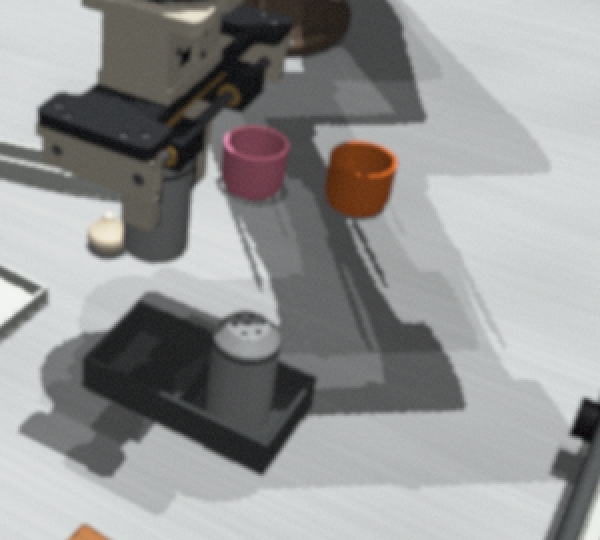

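View pics/w7.png

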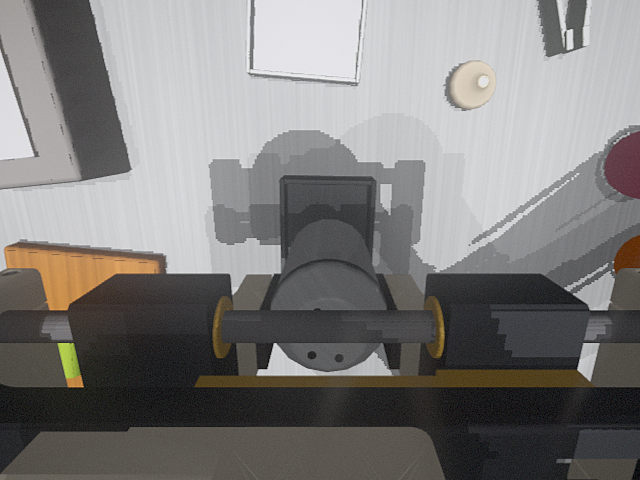

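Well aligned. The gripper body stays above the other shaker (it bottoms out at 0.104 m, the shaker top is at 0.089 m). Lowering.

step_arm:
  series:
    - [[-0.01,0,0.2],0,-1]
    - [[0,0,0.25],0,-1]
    - [[0,0,0.25],0,-1]
    - [[0,0,0.15],0,-1]
    - [[0,0,0.08],0,-1]
    - [[0,0,0.03],0,-1]
    - [[0,0,0.02],0,-1]
    - [[0,0,0],0,-1]
    - [[0,0,0],0,-1]

```text
clock: 23.65
position: [0.6051, 0.2124, 0.0631]
tcp_rot: [[0.0, -1.0, 0.002], [-1.0, -0.0, 0.001], [-0.001, -0.002, -1.0]]
force: [-0.3, 0.5, -1.0]
width: 0.0455
```

step_arm:
  series:
    - [[0,0,0.02],0,-1]
    - [[0,0,0.015],0,-1]
    - [[0,0,0],0,-1]
    - [[0,0,0],0,-1]

```text
clock: 23.98
position: [0.6049, 0.2126, 0.0589]
tcp_rot: [[0.001, -1.0, 0.002], [-1.0, -0.001, 0.001], [-0.001, -0.002, -1.0]]
force: [-2.3, 0.2, 5.0]
width: 0.0454
```

step_arm:
  series:
    - [[0,0,0],0,0.5]
    - [[0,0,0],0,0.5]
    - [[0,0,0],0,0.5]
    - [[0,0,0],0,0.5]
    - [[0,0,-0.1],0,0.6]
    - [[0,0,-0.25],0,0.8]
    - [[0,0,-0.3],0,1]
    - [[0,0,-0.3],0,1]
    - [[0.12,0.09,-0.05],0,1]
    - [[0.24,0.17,0],0,1]
    - [[0.24,0.17,0],0,1]
    - [[0.24,0.17,0],0,1]

```text
clock: 24.98
position: [0.5315, 0.1104, 0.1784]
tcp_rot: [[0.001, -1.0, 0.001], [-1.0, -0.001, 0.0], [-0.0, -0.001, -1.0]]
force: [0.8, -0.8, 0.7]
width: 0.0877
```

step_arm:
  series:
    - [[0.24,0.17,0],0,1]
    - [[0.24,0.17,0],0,1]
    - [[0.24,0.17,0],0,1]
    - [[0.24,0.17,0],0,1]
    - [[0.14,0.11,0],0,1]
    - [[0,0,0],-0.0325,1]
    - [[0,0,0],-0.0325,1]
    - [[0,0,0],0,1]
    - [[0,0,0],0,1]

```text
clock: 25.73
position: [0.438, -0.0207, 0.1781]
tcp_rot: [[0.2, -0.98, 0.001], [-0.98, -0.2, 0.0], [-0.0, -0.001, -1.0]]
force: [-0.5, -0.1, -0.3]
width: 0.0879
```

```bash
python3 go.py 0.4358 -0.0222 0.033 -78.3;python3 - <<'E'
from h import *
c=robot.calibration('wrist')
im,d=robot.get_image('wrist');save(im,'pics/w8.png');np.savez('w8.npz',im=im,d=d,mtx=c['mtx'],eye=c['eye'],rotation=c['rotation'])
im,d=robot.get_image('scene');save(im,'pics/s8.png')
from seg import *
im,P=cloud('w8.npz')
m=((P[...,2]>0.015)&(P[...,2]<0.032)&(abs(P[...,0]-.434)<.05)&(abs(P[...,1]+.012)<.1)).astype(np.uint8)
n,l,st,ce=cv2.connectedComponentsWithStats(m)
for i in range(1,n):
    if st[i,4]>150:
        q=P[l==i];print(ce[i],st[i,4],cv2.minAreaRect((q[:,:2]*1000).astype(np.float32)))
E
```

```text
t 25.73 p [ 0.438  -0.0207  0.1781] psi -78.46 Rz [ 1.e-03  3.e-04 -1.e+00] w 0.0879 F [-0.5 -0.1 -0.3] q [ 0.41  0.02 -0.58  0.   -0.97 -0.2 ]
norm total [0.009  0.0214 1.2088] rows 4 per row [0.0022 0.0053 0.3022]
turn -0.0009 rows 0.022938057962980974
[332.54505495 194.68827839] 2730 ((435.4598388671875, -18.64368438720703), (32.05649948120117, 163.68653869628906), 11.62242317199707)
```

View pics/w8.png

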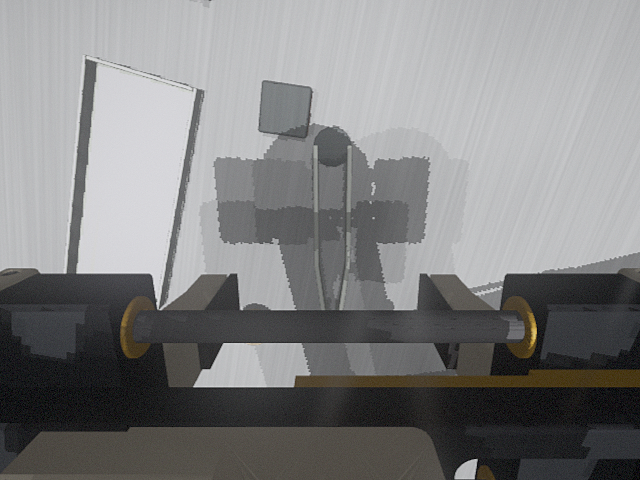

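View pics/s8.png

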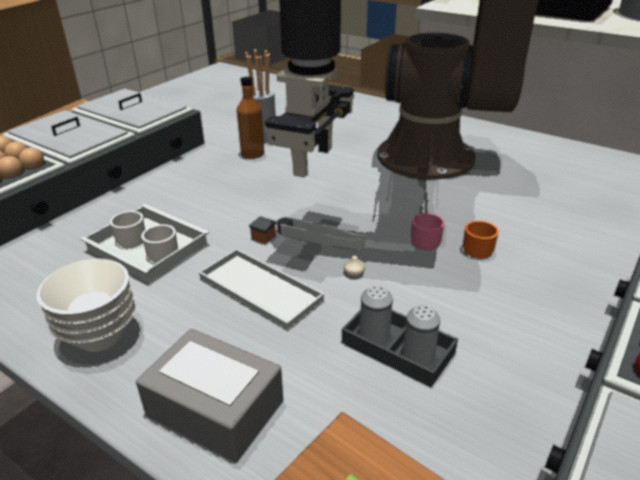

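Both shakers stand in their bays at about (376,313) and (422,333). The wrist view agrees with the top view on the tongs' line (11.6°). Descending on the tongs.

step_arm:
  series:
    - [[0,0.015,0.2],0,1]
    - [[0,0,0.3],0,1]
    - [[0,0,0.3],0,1]
    - [[0,0,0.25],0,1]
    - [[0,0,0.1],0,1]
    - [[0,0,0.04],0,1]
    - [[0,0,0],0,1]
    - [[0,0,0],0,1]

```text
clock: 26.5
position: [0.4365, -0.0208, 0.0351]
tcp_rot: [[0.203, -0.979, 0.0], [-0.979, -0.203, -0.0], [0.0, -0.0, -1.0]]
force: [-0.4, 0.4, 0.7]
width: 0.0878
```

```bash
python3 go.py 0.4358 -0.0222 0.0325 -78.3
```

```text
t 26.5 p [ 0.4365 -0.0208  0.0351] psi -78.3 Rz [ 4.e-04 -1.e-04 -1.e+00] w 0.0878 F [-0.4  0.4  0.7] q [ 0.41  0.23 -0.76  0.   -0.58 -0.2 ]
norm total [0.0104 0.0083 0.0217] rows 1 per row [0.0104 0.0083 0.0217]
turn 0.0 rows 0.00024239606413260217
```

step_arm:
  series:
    - [[0.01,0.005,0.022],0,-1]
    - [[0,0,0],0,-1]
    - [[0,0,0],0,-1]
    - [[0,0,0],0,-1]
    - [[0,0,0],0,-1]
    - [[0,0,0],0,-1]
    - [[0,0,0],0,-1]
    - [[0,0,0],0,-1]

```text
clock: 27.17
position: [0.4356, -0.0224, 0.0321]
tcp_rot: [[0.203, -0.979, 0.0], [-0.979, -0.203, 0.0], [-0.0, -0.0, -1.0]]
force: [-0.4, -0.8, -0.5]
width: 0.0397
```

```bash
python3 go.py 0.4358 -0.0222 0.0325 -78.3
```

```text
t 27.17 p [ 0.4356 -0.0224  0.0321] psi -78.28 Rz [ 2.e-04  0.e+00 -1.e+00] w 0.0397 F [-0.4 -0.8 -0.5] q [ 0.4   0.24 -0.76  0.   -0.57 -0.2 ]
norm total [-0.0012 -0.0023 -0.0035] rows 1 per row [-0.0012 -0.0023 -0.0035]
turn 0.0001 rows 0.0025410528967309436
```

Still closing.

step_arm:
  series:
    - [[0,0,0],0,-1]
    - [[0,0,0],0,-1]
    - [[0,0,0],0,-1]
    - [[0,0,0],0,-1]

```text
clock: 27.5
position: [0.4355, -0.0224, 0.032]
tcp_rot: [[0.203, -0.979, -0.0], [-0.979, -0.203, -0.0], [0.0, 0.0, -1.0]]
force: [0.4, -0.2, 0.6]
width: 0.0316
```

step_arm:
  series:
    - [[0,0,-0.08],0,-1]
    - [[0,0,-0.18],0,-1]
    - [[0,0,-0.25],0,-1]
    - [[0,0,-0.2],0,-1]
    - [[0,0,-0.05],0,-1]
    - [[0,0,0],0.0303,-1]
    - [[0,0,0],0.0303,-1]
    - [[0,0,0],0.0303,-1]
    - [[0,0,0],0,-1]
    - [[0,0,0],0,-1]

```text
clock: 28.33
position: [0.4352, -0.0225, 0.1227]
tcp_rot: [[-0.078, -0.997, -0.001], [-0.997, 0.078, -0.0], [0.0, 0.001, -1.0]]
force: [0.1, 0.2, -1.2]
width: 0.0314
```

```bash
python3 go.py 0.6157 -0.0177 0.12 -94.7;python3 - <<'E'
from h import *
im,d=robot.get_image('scene');save(im[100:370,150:450].repeat(2,0).repeat(2,1),'pics/s9.png')
E
```

```text
t 28.33 p [ 0.4352 -0.0225  0.1227] psi -94.48 Rz [-8.e-04 -2.e-04 -1.e+00] w 0.0314 F [ 0.1  0.2 -1.2] q [ 0.4   0.08 -0.66 -0.   -0.83 -0.48]
norm total [-0.1573 -1.4967  0.0215] rows 5 per row [-0.0315 -0.2993  0.0043]
turn 0.0012 rows 0.030671695303659176
```

View pics/s9.png

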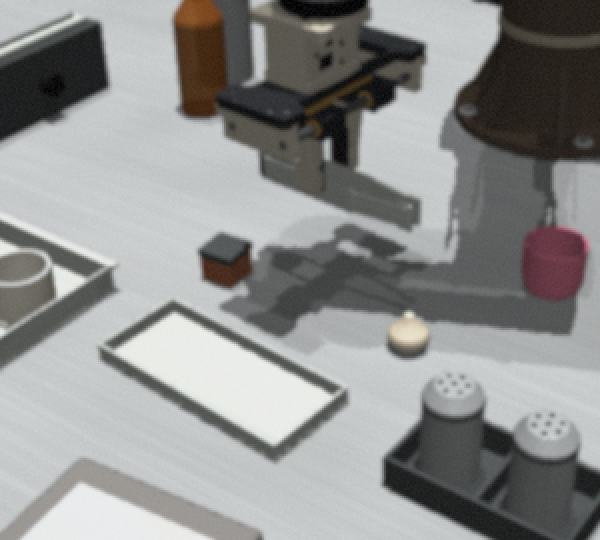

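The tongs are held level. Moving them over the tray.

step_arm:
  series:
    - [[-0.015,-0.15,0],0.0012,-1]
    - [[-0.03,-0.28,0],0,-1]
    - [[-0.03,-0.3,0],0,-1]
    - [[-0.03,-0.3,0],0,-1]
    - [[-0.03,-0.28,0],0,-1]
    - [[-0.02,-0.185,0],0,-1]
    - [[0,0,0],0,-1]
    - [[0,0,0],0,-1]
    - [[0,0,0],0,-1]

```text
clock: 29.13
position: [0.615, -0.0192, 0.1222]
tcp_rot: [[-0.083, -0.997, -0.002], [-0.997, 0.083, -0.0], [0.0, 0.002, -1.0]]
force: [-0.2, 0.3, -0.1]
width: 0.0317
```

```bash
python3 go.py 0.6157 -0.0177 0.037 -94.7;python3 - <<'E'
from h import *
c=robot.calibration('wrist')
im,d=robot.get_image('wrist');save(im,'pics/w10.png')
E
```

```text
t 29.13 p [ 0.615  -0.0192  0.1222] psi -94.79 Rz [-2.e-03 -2.e-04 -1.e+00] w 0.0317 F [-0.2  0.3 -0.1] q [ 0.29  0.36 -0.28 -0.   -0.93 -0.37]
norm total [-0.013  -0.0064  0.71  ] rows 3 per row [-0.0043 -0.0021  0.2367]
turn -0.0005 rows 0.012366730061428676
```

View pics/w10.png

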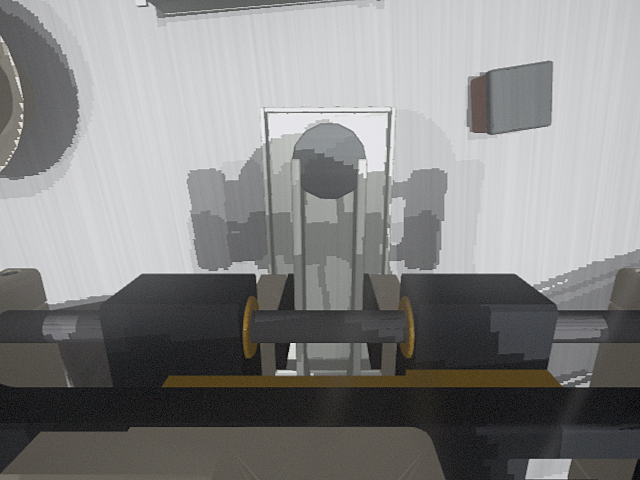

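The tongs sit centred and parallel over the tray: tray edges at columns 264 and 393, tongs at 292–367. Lowering.

step_arm:
  series:
    - [[-0.012,0,0.12],0,-1]
    - [[0,0,0.2],0,-1]
    - [[0,0,0.2],0,-1]
    - [[0,0,0.1],0,-1]
    - [[0,0,0.05],0,-1]
    - [[0,0,0.02],0,-1]
    - [[0,0,0],0,-1]
    - [[0,0,0],0,-1]

```text
clock: 29.85
position: [0.6167, -0.0174, 0.0416]
tcp_rot: [[-0.084, -0.996, 0.002], [-0.996, 0.084, 0.0], [-0.0, -0.002, -1.0]]
force: [0.6, 0.3, -1.0]
width: 0.0315
```

step_arm:
  series:
    - [[0,0,0.03],0,-1]
    - [[0,0,0.015],0,-1]
    - [[0,0,0],0,-1]
    - [[0,0,0],0,-1]

```text
clock: 30.18
position: [0.6161, -0.0176, 0.0352]
tcp_rot: [[-0.085, -0.996, 0.0], [-0.996, 0.085, 0.0], [-0.0, -0.0, -1.0]]
force: [-0.7, -0.3, -1.8]
width: 0.0317
```

step_arm:
  series:
    - [[0,0,0.008],0,-1]
    - [[0,0,0],0,-1]
    - [[0,0,0],0,-1]

```text
clock: 30.43
position: [0.6161, -0.0176, 0.035]
tcp_rot: [[-0.084, -0.996, 0.001], [-0.996, 0.084, -0.0], [-0.0, -0.001, -1.0]]
force: [-2.7, 1.0, 6.1]
width: 0.0316
```

Contact. I'll open slightly to 38 mm and lift.

step_arm:
  series:
    - [[0,0,0],0,-0.13]
    - [[0,0,0],0,-0.13]
    - [[0,0,0],0,-0.13]
    - [[0,0,-0.05],0,-0.13]
    - [[0,0,-0.1],0,-0.13]
    - [[0,0,-0.2],0,-0.13]
    - [[0,0,-0.3],0,0]
    - [[0,0,-0.3],0,0.5]
    - [[0,0.2,-0.1],0,1]
    - [[0,0.3,0],0,1]
    - [[0,0.3,0],0,1]
    - [[0,0,0],0,1]

```text
clock: 31.43
position: [0.5143, -0.0099, 0.1611]
tcp_rot: [[-0.086, -0.996, -0.002], [-0.996, 0.086, 0.001], [-0.001, 0.002, -1.0]]
force: [-1.1, 0.8, -1.4]
width: 0.0717
```

step_arm:
  series:
    - [[-0.3,0,0],0,1]
    - [[-0.3,0,0],0,1]
    - [[-0.3,0,0],0,1]
    - [[-0.3,0,0],0,1]
    - [[-0.3,0,0],0,1]
    - [[-0.3,0,0],0,1]
    - [[-0.3,0,0],0,1]
    - [[-0.3,0,0],0,1]
    - [[0,0,0],0,1]
    - [[0,0,0],0,1]

```text
clock: 32.27
position: [0.5447, 0.2795, 0.1606]
tcp_rot: [[-0.082, -0.997, 0.0], [-0.997, 0.082, 0.0], [-0.0, -0.0, -1.0]]
force: [-0.6, -0.9, -0.1]
width: 0.0879
```

```bash
python3 go.py;python3 - <<'E'
from h import *
im,d=robot.get_image('top');save(im,'pics/t11.png');c=robot.calibration('top')
np.savez('t11.npz',im=im,d=d,mtx=c['mtx'],eye=c['eye'],rotation=c['rotation'])
im,d=robot.get_image('scene');save(im,'pics/s11.png')
E
```

```text
t 32.27 p [0.5447 0.2795 0.1606] psi -94.71 Rz [ 4.e-04  3.e-04 -1.e+00] w 0.0879 F [-0.6 -0.9 -0.1] q [ 0.79  0.32 -0.24  0.   -1.01 -0.88]
```

View pics/t11.png

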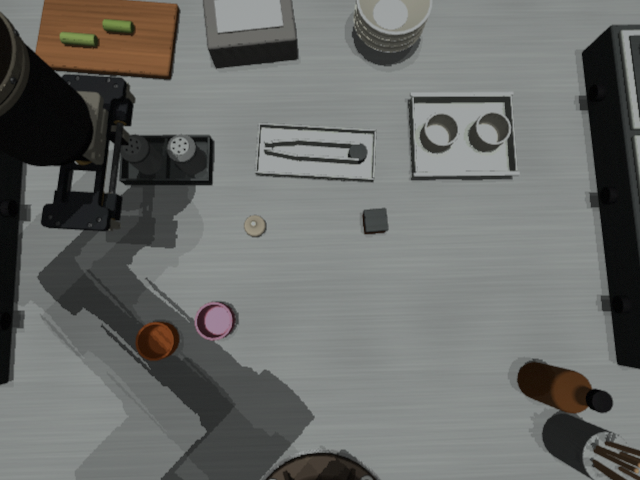

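View pics/s11.png

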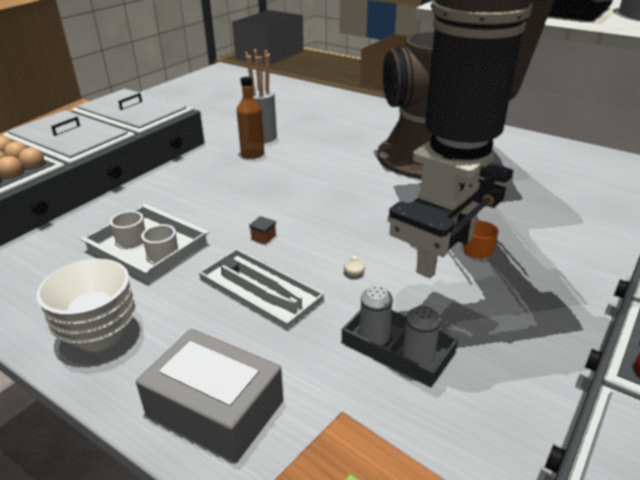

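Run:
```python
from seg import *
im0,P0=cloud('top0.npz');im,P=cloud('t11.npz')
def top(P,u,v,r):
    q=P[v-r:v+r,u-r:u+r].reshape(-1,3);q=q[~np.isnan(q[:,2])];zt=np.percentile(q[:,2],95);t=q[(q[:,2]>zt-.006)&(q[:,2]<zt+.01)]
    return zt.round(4),np.round(cv2.minAreaRect((t[:,:2]*1000).astype(np.float32))[0],1)
for n,u,v,r in [('garlic',255,226,14),('tin',375,220,16)]: print(n,top(P0,u,v,r),top(P,u,v,r))
for n,u,v,r in [('cupL',440,132,22),('cupR',492,131,22),('shk',181,150,16)]: print(n,top(P,u,v,r))
q=P[135:170,262:370].reshape(-1,3);q=q[q[:,2]>.0225];print('tongs',q[:,2].max(),cv2.minAreaRect((q[:,:2]*1000).astype(np.float32)))
```

```text
garlic (np.float64(0.0324), array([487.8,  98.6])) (np.float64(0.0317), array([487. ,  98.7]))
tin (np.float64(0.0369), array([ 490.3, -103.8])) (np.float64(0.0369), array([ 490., -104.]))
cupL (np.float64(0.0512), array([ 639.3, -219.1]))
cupR (np.float64(0.0511), array([ 640. , -306.1]))
shk (np.float64(0.0904), array([604.8, 207.1]))
tongs 0.032275446263901 ((617.4440307617188, -7.620460510253906), (176.07489013671875, 33.70134353637695), 85.09283447265625)
```

```bash
python3 -c "
from bench import robot
print(robot.close_job())"
```

```text
the job is handed in; nothing more can be done
None
```

The job is done and handed in at about 32 s, in the order asked: both white cups in the pan, then both steel shakers in the caddy, then the tongs in the long tray.

**What the last top-camera check showed:**
- **Cups:** both stand upright on the pan floor, with centres about 87 mm apart along y.
- **Shakers:** both stand upright, one to a bay. One measures about 4 mm off its bay centre, with room to spare. The arm shadowed the other, so I judged that one by eye in the scene picture only.
- **Tongs:** they lie flat in the tray, within about 1 mm and 0.3° of its centre line.
- **Garlic and spice tin:** unmoved to within 1 mm. The pink and orange cups were not touched.

Nothing failed or disagreed. The highest wrist force I read was about 7 N, taken at the end of each move. The gripper was open and clear of everything at hand-in.

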